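# Sort the screwdriver and the marker into their trays

## Robot

A 6-joint arm with a two-finger parallel gripper is mounted at the origin on a cart in front of the work surface, level with it; the furniture and walls round the work are solid. World frame = base frame: x ahead of the robot, y to its left, z up, the work surface at z = 0. Lengths are in mm, angles in rad, forces in N, time in s.
With the tool pointing down it reaches from about 375 to 750 mm from the base axis. Payload 9 kg.
Tool frame: the origin (TCP) lies midway between the tips of the shut fingers; the grasp point (between the pads) lies 19 mm behind it; z points along the fingers, y is the line along which they close (so a half turn about z gives the same grasp; the last joint's range is limited). The gripper opens to 85 mm and grips with 20 to 120 N. Pads are 22 mm wide; open, the fingers measure 114 mm over their backs; the gripper's body (76 mm by 85 mm) begins 54 mm behind the grasp point. The pads swing forward as they close: fully open they stand 13 mm farther back than shut.
Start: joints at [-1.506, 0.104, 0.097, 1.564, 0, 1.353], TCP at [167.437, -576.199, 201.831] pointing down, gripper open.
Joint ranges: [-2.99, 2.99], [-0.84, 1.86], [-1.1, 1.16], [-1.84, 2.11], [-1.51, 1.56], [-3.14, 3.14]. Speed limits (rad/s): [2.22, 2.22, 2.57, 3.14, 3.14, 3.14].

## Interface

Orientations are given as a 3x3 rotation matrix whose columns are the frame's x, y, z axes.
In Python, from bench import r gives the robot as it stands. The module is installed in compiled form; this text tells all that it offers.
- The arm moves only by the tool carry_out, never from a script. Its argument "deltas" is one flat list of numbers, 7 for each row, row after row: the shift along the world's x, y, z in cm, then the turn, a rotation vector about the world's x, y, z in degrees, then the opening, from 0 (shut) to 1 (fully open). In form: [x, y, z, wx, wy, wz, fingers, x, y, z, wx, wy, wz, fingers, ...]. A call has 1 to 10 rows; each row shifts and turns the commanded pose from where the row before left it; what a row does not reach is not made up. A row lasts 1/8 s, in which the tool goes at most 62.5 mm and 10.7 degrees, less where a joint would pass 70% of its speed; a pose out of reach is approached as far as the arm can. A call with a gripper value outside its range is refused whole. The fingers move at their own pace and stop on an object; "newtons" is the grip in N (left out, the last holds). Time passes only in rows, so rows that do not move let the fingers close. It gives the time, the measured TCP pose, the force, the opening and the grip force at its end, in the units of the state.
- r.sense(): the state, without advancing time (a new reading comes with each control period).
- r.read_camera(name): name is "scene" or "top" or "wrist"; returns the picture (384x512x3 uint8, red, green, blue); there is no depth.
- r.camera_model(name): a dict with "fovy" (degrees; the focal length in pixels is half the picture's height over the tangent of half this angle, whatever the lens; pixels are square), "cx", "cy" (the principal point, pixels), "rvec" (rotation vector, rad) and "tvec" (3), from world to camera coordinates, as OpenCV has them. Camera axes: x right, y down, z forward; pixel columns grow to the right and rows downward; lengths in mm; the calibration is good to about 2 mm. A picture is of the moment at which its call begins: read the wrist's pose just before it. camera_model takes no time and is no camera call; for the wrist camera it gives the pose at the moment of the call.
- r.hand_in(): hands the job in; it is judged then, once.
The state is a dict: "time_s": time; "q": joint angles; "joint_vel": joint speeds; "joint_efforts": joint torques, N m; "ee_pos": TCP position; "tcp_rot": TCP orientation; "contact_force": force on the tool from outside, world axes, zero at the start; "moment": the same for the moment, N m; "width": opening from 0.0 (shut) to 1.0 (fully open); "grasp_force": force on a finger pad.
Only numpy, scipy, OpenCV 4.12 (cv2) and the standard library are available. Lean on these libraries where they do the work, as an engineer would, in place of code of your own. Each camera call takes 0.05 s, during which the arm holds its last target. There are 200 camera calls.

## Task

Sort the two things left lying about: put the red-handled screwdriver into the blue tray, which is for tools, and the black marker pen into the yellow tray, which is for pens. Each must end up lying flat on the floor of its tray, not propped on a wall.

Things in the scene. Friction and masses are not known exactly. Their poses are not given: they have to be found in the camera images.
- screwdriver: screwdriver, red handle, thin steel blade, 151 mm long, about 40 g, lying on the green mat (top at z = 2.4 mm). Origin at mid-length on its underside; y along its length towards the handle's butt. Handle from y = +2 to +74 mm, 19 wide, 16 high; blade 4 mm thick, from there to y = -76, its centre 8 mm up. The blue and orange ones farther back are others
- black_marker: slim all-black marker pen, 136 mm long, 12 mm wide and high, 12 g, lying on the green mat (top at z = 2.4 mm). Origin at the centre of its length, on its underside; y runs along its length. A blue marker pen and a black brush with a wide bristle end lie nearby and are not it
- tool_tray: open plastic tray, blue, for tools, fixed; 210 x 130 mm outside, 45 mm high, walls and floor 3 mm thick (inside 204 x 124 mm); origin at the centre of its underside on the bench, x along its 210 mm length, z up; a blank card holder is on its -x end. The two trays stand side by side, either one on the left
- pen_tray: open plastic tray, yellow, for pens, fixed; 210 x 130 mm outside, 45 mm high, walls and floor 3 mm thick (inside 204 x 124 mm); origin at the centre of its underside on the bench, x along its 210 mm length, z up; a blank card holder is on its -x end. The two trays stand side by side, either one on the left

How it is judged:
By the outcome, as a careful person would: the job done as asked, in the order asked, and still so for the second after the job is handed in, with the robot touching nothing.
It also fails if it takes over 59 s, if anything falls off the work surface, if the arm or the gripper's body presses on something with over 40 N, if the wrist force passes 120 N, or if a joint passes its speed limit or range.

## Working session

There is one attempt and no reset: what is moved stays moved. The work goes in short steps, Python scripts to look and compute and a tool call to move; the robot and the scene stay as the last step left them, time stands still between calls to the robot, and variables do not carry over. Pictures are saved under pics/ and viewed, at most 10 in all, crops included, and the job is handed in when it is done.

Besides the shell and the picture viewer there is one more tool, called after "Request:" as name(argument=value, ...) on one line, values as JSON. carry_out: Moves the arm, as the interface text tells. Its arguments: {"type":"object","properties":{"deltas":{"type":"array"},"newtons":{"type":"number"}},"required":["deltas"]}

```bash
mkdir -p pics
cat > h.py <<'E'
import numpy as np, cv2
from bench import r
def K(m):
    f=192/np.tan(np.radians(m["fovy"])/2); return np.array([[f,0,m["cx"]],[0,f,m["cy"]],[0,0,1.]])
def ray(m,p):
    R=cv2.Rodrigues(np.array(m["rvec"],float))[0]; t=np.array(m["tvec"],float).ravel()
    d=R.T@np.linalg.inv(K(m))@np.array([p[0],p[1],1.]); return -R.T@t,d
def atz(m,p,z):
    c,d=ray(m,p); return c+d*(z-c[2])/d[2]
def tri(*mp):
    A=np.zeros((3,3));b=np.zeros(3)
    for m,p in mp:
        c,d=ray(m,p); d=d/np.linalg.norm(d); P=np.eye(3)-np.outer(d,d); A+=P;b+=P@c
    return np.linalg.solve(A,b)
def proj(m,X):
    return cv2.projectPoints(np.array([X],float),np.array(m["rvec"],float),np.array(m["tvec"],float),K(m),None)[0].ravel()
E
python3 - <<'E'
from h import *
s=r.sense(); print(s)
for n in("scene","top"):
    im=r.read_camera(n); cv2.imwrite(f"pics/{n}0.png",cv2.resize(im[:,:,::-1],(800,600),interpolation=cv2.INTER_CUBIC)); np.save(f"pics/{n}0.npy",im); print(n,r.camera_model(n))
E
```

```text
{'time_s': 0.0, 'q': array([-1.50572979e+00,  1.04689211e-01,  9.64379259e-02,  1.56389775e+00,
       -1.75868084e-05,  1.35309389e+00]), 'joint_vel': array([ 0.0004942 , -0.00099611,  0.00156303,  0.00167061, -0.00025145,
        0.00120396]), 'joint_efforts': array([-8.82274162e-04, -5.56933701e+01,  5.03647041e+01,  1.68963888e-02,
       -3.53536507e-04,  1.38140840e-05]), 'ee_pos': array([ 167.38588676, -575.77935968,  201.0110121 ]), 'tcp_rot': array([[ 9.60286544e-01,  2.79015665e-01, -1.05503797e-04],
       [ 2.79015550e-01, -9.60285637e-01,  1.34870627e-03],
       [ 2.74996397e-04, -1.32458169e-03, -9.99999085e-01]]), 'contact_force': array([ 0.15679782, -0.3320666 , -0.33078891]), 'moment': array([ 0.01262369, -0.04654974, -0.01409596]), 'grasp_force': 0.0, 'width': 1.00590952762979}
scene {'fovy': 45.543095445480205, 'cx': 259.3435753518258, 'cy': 194.26683830791686, 'rvec': array([ 1.14757949, -2.36239473,  0.96631702]), 'tvec': array([296.0741706 , 322.8835256 , 907.74286092])}
top {'fovy': 44.49571275211991, 'cx': 253.08679841591524, 'cy': 193.3526201185065, 'rvec': array([ 2.21028302, -2.14935969,  0.09630156]), 'tvec': array([ -34.65347631,  487.9843918 , 1145.09504969])}
```

View pics/scene0.png

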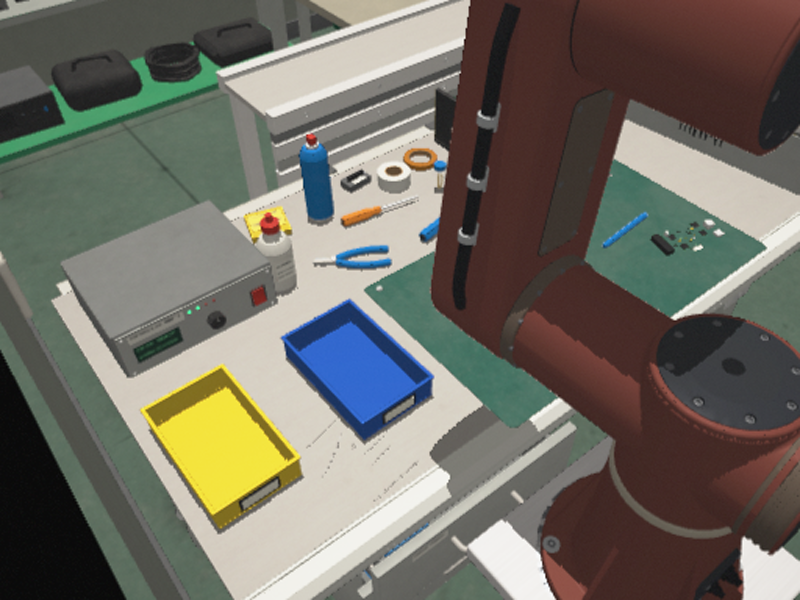

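View pics/top0.png

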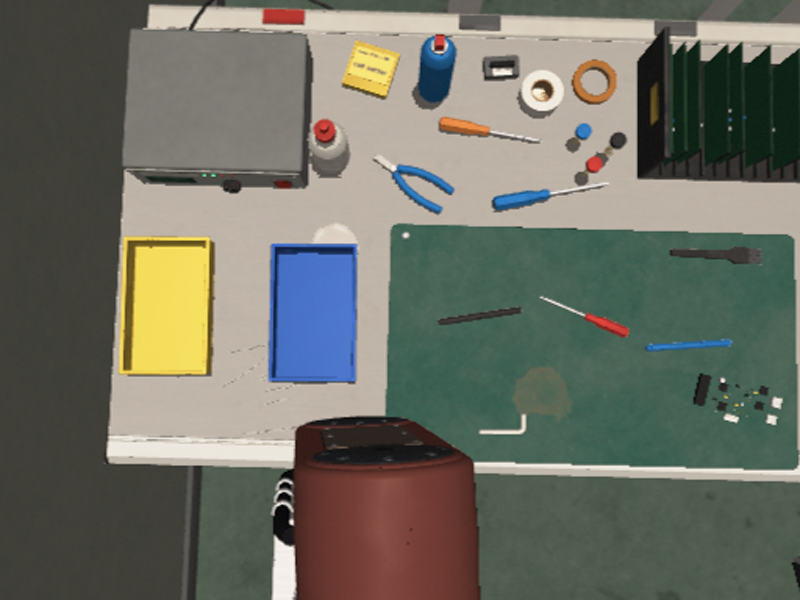

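The top view shows the red screwdriver from its blade tip at (542,297) to its butt at (628,332). The black marker runs from (440,322) to (520,310). The yellow tray spans (121–212, 238–375) and the blue tray (270–357, 244–381). The brush at (715,256) and the blue pen at (690,345) are distractors. The arm hides the mat in the scene view, so the wrist camera will be the second view.

Run:
```python
from h import *
np.set_printoptions(precision=1,suppress=True)
m=r.camera_model("top"); ms=r.camera_model("scene")
f=lambda u,v:((u+.5)*.64-.5,(v+.5)*.64-.5)
for n,p,z in [("tip",(542,297),10),("butt",(628,332),10),("mk a",(440,322),8),("mk b",(520,310),8)]: print(n,atz(m,f(*p),z))
# tray rims: TL,TR,BR,BL in top; match in scene
for n,top,sc in [("yel",[(121,238),(212,237),(210,375),(120,374)],[(142,411),(223,367),(300,460),(221,513)]),("blu",[(270,244),(357,244),(356,381),(269,381)],[(284,339),(350,301),(433,377),(364,428)])]:
    for p in top: print(n,"top z45",atz(m,f(*p),45))
    for p in sc: print(n,"scene z45",atz(ms,f(*p),45))
    for p,q in zip(top,sc): print(n,"tri",tri((m,f(*p)),(ms,f(*q))))
w=r.camera_model("wrist");c,d=ray(w,(256,192)); print("wristcam",c,d,w["fovy"], r.sense()["ee_pos"])
```

```text
tip [ 505.  -255.7   10. ]
butt [ 452.6 -394.2   10. ]
mk a [460.3 -92.9   8. ]
mk b [ 483.2 -221.     8. ]
yel top z45 [575.7 411.7  45. ]
yel top z45 [581.4 269.6  45. ]
yel top z45 [366.4 262.1  45. ]
yel top z45 [364.1 400.7  45. ]
yel scene z45 [571.6 406.6  45. ]
yel scene z45 [572.7 277.1  45. ]
yel scene z45 [362.3 272.4  45. ]
yel scene z45 [358.2 392.9  45. ]
yel tri [574.  408.9  45.1]
yel tri [583.9 273.4  31.6]
yel tri [367.8 267.4  32.9]
yel tri [361.4 396.4  45.4]
blu top z45 [572.9 178.4  45. ]
blu top z45 [576.8  42.3  45. ]
blu top z45 [363.4  36.9  45. ]
blu top z45 [359.7 170.9  45. ]
blu scene z45 [564.3 175.4  45. ]
blu scene z45 [569.1  46.6  45. ]
blu scene z45 [361.4  41.3  45. ]
blu scene z45 [351.  174.6  45. ]
blu tri [571.3 176.2  40.3]
blu tri [577.8  42.2  35.6]
blu tri [363.9  37.9  39.8]
blu tri [358.5 171.6  34.1]
wristcam [ 231.8 -556.   373.1] [-0.3 -0.1 -1. ] 64.38606618105985 [ 167.4 -575.8  201.1]
```

Request:
carry_out(deltas=[3.8,2.9,0,0,0,6.6,1,3.8,2.9,0,0,0,6.6,1,3.8,2.9,0,0,0,6.6,1,3.8,2.9,0,0,0,6.6,1,3.8,2.9,0,0,0,6.6,1,3.8,2.9,0,0,0,6.6,1,3.8,2.9,0,0,0,6.6,1,3.8,2.9,0,0,0,6.6,1,0,0,0,0,0,0,1], newtons=40)

```text
time_s: 1.23
ee_pos: [473.3, -341.8, 201.3]
tcp_rot: [[0.353, 0.935, -0.0], [0.935, -0.353, 0.001], [0.001, -0.0, -1.0]]
contact_force: [-0.4, -0.3, -0.4]
width: 1.002
grasp_force: 0.0
```

Run:
```python
from h import *
np.set_printoptions(precision=1,suppress=True)
m=r.camera_model("wrist"); im=r.read_camera("wrist"); s=r.sense()
cv2.imwrite("pics/w1.png",cv2.resize(im[:,:,::-1],(800,600),interpolation=cv2.INTER_CUBIC))
import pickle; pickle.dump(m,open("pics/w1.pkl","wb"))
print(s["ee_pos"],s["tcp_rot"],s["time_s"],s["q"])
k=1/.64
for X in [(505,-255.7,10),(452.6,-394,10),(460,-93,8),(483,-221,8)]: print(proj(m,X)*k)
```

```text
[ 472.2 -343.   201.3] [[ 0.4  0.9 -0. ]
 [ 0.9 -0.4  0. ]
 [ 0.  -0.  -1. ]] 1.275 [-0.9  0.1  0.   1.6 -0.   1.1]
[398.  132.6]
[397.8 326.7]
[244.9 -88.3]
[351.9  96.2]
```

View pics/w1.png

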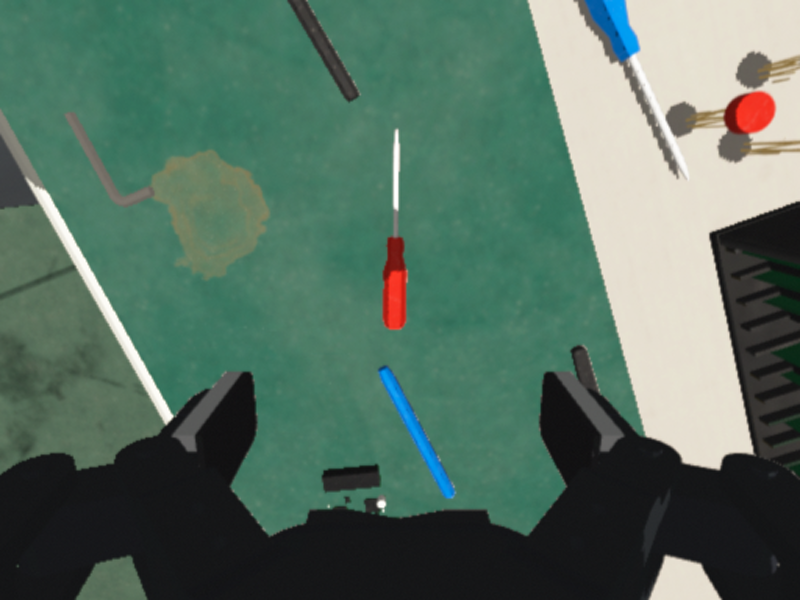

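The wrist view shows the screwdriver with its tip at (397,130), butt at (395,329) and ferrule at (396,238). It stands upright in the picture, so it is aligned with the tool. The near end of the marker is at (350,97).

Run:
```python
from h import *
import pickle
np.set_printoptions(precision=1,suppress=True)
w=pickle.load(open("pics/w1.pkl","rb")); m=r.camera_model("top")
f=lambda u,v:((u+.5)*.64-.5,(v+.5)*.64-.5)
for n,a,b in [("tip",(397,130),(542,297)),("butt",(395,329),(628,332)),("mk",(350,97),(520,310))]:
    print(n,tri((w,f(*a)),(m,f(*b))),"wrist z10",atz(w,f(*a),10))
t=atz(w,f(397,130),10)[:2];b=atz(w,f(395,329),10)[:2];d=(b-t)/np.linalg.norm(b-t)
print(np.linalg.norm(b-t),"ang",np.degrees(np.arctan2(*d[::-1])),"grasp y+24:",(t+b)/2+24*d)
s=r.sense();print(s["ee_pos"],s["tcp_rot"][:,0])
```

```text
tip [ 504.5 -254.1   17.7] wrist z10 [ 504.8 -253.5   10. ]
butt [ 451.7 -389.3   25.9] wrist z10 [ 449.7 -394.7   10. ]
mk [ 482.3 -220.9   10.4] wrist z10 [ 481.5 -221.1   10. ]
151.5850088491301 ang -111.34494847142699 grasp y+24: [ 468.5 -346.5]
[ 472.2 -343.   201.3] [0.4 0.9 0. ]
```

Request:
carry_out(deltas=[-0.4,-0.8,-4.5,0,0,-0.6,0.7,-0.4,-0.8,-4.5,0,0,0,0.6,0,0,-4.5,0,0,0,0.6,0,0,-4,0,0,0,0.6,0,0,-2,0,0,0,0.6,0,0,0,0,0,0,0.6,0,0,0,0,0,0,0.6])

```text
time_s: 2.15
ee_pos: [464.1, -361.4, 8.7]
tcp_rot: [[0.369, 0.93, 0.002], [0.93, -0.369, -0.002], [-0.001, 0.002, -1.0]]
contact_force: [1.1, -0.2, 0.2]
width: 0.606
grasp_force: 0.0
```

Request:
carry_out(deltas=[0,0,-0.3,0,0,0,0.6,0,0,0,0,0,0,0,0,0,0,0,0,0,0,0,0,0,0,0,0,0,0,0,0,0,0,0,0,0,0,0,0,0,0,0])

```text
time_s: 2.9
ee_pos: [463.4, -360.2, 3.8]
tcp_rot: [[0.368, 0.93, 0.0], [0.93, -0.368, 0.0], [0.0, 0.0, -1.0]]
contact_force: [0.4, -0.1, 0.0]
width: 0.003
grasp_force: 0.0
```

The fingers shut on nothing, so I'll look before going on.

Run:
```python
from h import *
m=r.camera_model("wrist"); im=r.read_camera("wrist"); s=r.sense()
cv2.imwrite("pics/w2.png",cv2.resize(im[:,:,::-1],(800,600),interpolation=cv2.INTER_CUBIC))
print(s["ee_pos"],s["width"],s["grasp_force"],s["contact_force"])
print(proj(m,s["ee_pos"])/.64)
```

```text
[ 463.41454154 -360.14689433    3.7825667 ] -0.004377250255092454 0.0 [ 0.54526048 -0.45899248  0.55890569]
[399.8534021  349.68955869]
```

View pics/w2.png

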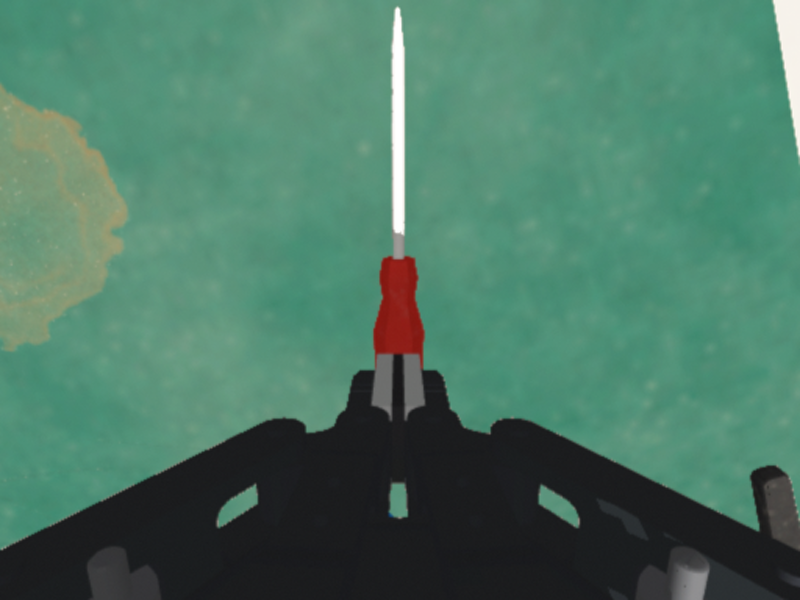

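The shut fingers sit over the handle without touching it, with tips at (398,352) and the handle at (375–423). Either the real heights differ from the readings or the mat is lower than stated. I'll work out the handle's height from this close view.

Run:
```python
from h import *
import pickle
np.set_printoptions(precision=1,suppress=True)
w=r.camera_model("wrist"); w1=pickle.load(open("pics/w1.pkl","rb")); m=r.camera_model("top")
f=lambda u,v:((u+.5)*.64-.5,(v+.5)*.64-.5)
for z in (-20,-10,0,10,20):
    t,b=atz(w,f(398,8),z),atz(w,f(398,258),z); l,q=atz(w,f(374,340),z),atz(w,f(423,340),z)
    print(z,"tip",t[:2],"ferr",b[:2],np.linalg.norm(t-b),"width",np.linalg.norm(l-q), "w1 tip",atz(w1,f(397,130),z)[:2],"w1 ferr",atz(w1,f(396,238),z)[:2])
print("tri tip",tri((w1,f(397,130)),(w,f(398,8))),"ferr",tri((w1,f(396,238)),(w,f(398,258))))
s=r.sense();R=cv2.Rodrigues(np.array(w["rvec"]))[0];print("cam-in-tool",s["tcp_rot"].T@(-R.T@np.array(w["tvec"])-s["ee_pos"]))
R=cv2.Rodrigues(np.array(w1["rvec"]))[0];print(-R.T@np.array(w1["tvec"]))
```

```text
-20 tip [ 508.3 -244.5] ferr [ 474.3 -330.5] 92.54779174475071 width 21.410548512251566 w1 tip [ 505.5 -251.6] w1 ferr [ 474.8 -330.3]
-10 tip [ 507.3 -247.1] ferr [ 474.9 -328.8] 87.82074165019286 width 20.316965040821884 w1 tip [ 505.3 -252.2] w1 ferr [ 475.4 -329. ]
0 tip [ 506.2 -249.8] ferr [ 475.6 -327. ] 83.093691555635 width 19.223381569392252 w1 tip [ 505.1 -252.9] w1 ferr [ 475.9 -327.6]
10 tip [ 505.2 -252.4] ferr [ 476.3 -325.3] 78.36664146107724 width 18.129798097962592 w1 tip [ 504.8 -253.5] w1 ferr [ 476.5 -326.3]
20 tip [ 504.2 -255. ] ferr [ 477.  -323.5] 73.6395913665194 width 17.03621462653294 w1 tip [ 504.6 -254.2] w1 ferr [ 477. -325.]
tri tip [ 504.7 -253.9   15.5] ferr [ 475.1 -329.1  -11.6]
cam-in-tool [  68.5   -0.8 -172. ]
[ 496.8 -277.6  373.3]
```

Request:
carry_out(deltas=[0,0,2,0,0,0,0,0,0,4,0,0,0,0,0,0,0,0,0,0,0,0,0,0,0,0,0,0])

```text
time_s: 3.45
ee_pos: [463.7, -360.5, 64.7]
tcp_rot: [[0.368, 0.93, 0.001], [0.93, -0.368, -0.001], [-0.001, 0.001, -1.0]]
contact_force: [0.2, 0.2, -0.1]
width: -0.003
grasp_force: 0.0
```

Run:
```python
from h import *
import pickle
m=r.camera_model("wrist"); im=r.read_camera("wrist"); s=r.sense()
pickle.dump(m,open("pics/w3.pkl","wb"))
cv2.imwrite("pics/w3.png",cv2.resize(im[:,:,::-1],(800,600),interpolation=cv2.INTER_CUBIC))
print(s["ee_pos"],s["width"],s["grasp_force"],s["contact_force"])
for d in (0,-10,-20,-30): print(d,proj(m,s["ee_pos"]-s["tcp_rot"][:,2]*-d)/.64)
```

```text
[ 463.32277912 -360.030744     63.82604568] 0.002174650193314867 0.0 [-0.78104697 -0.14882927  0.14092698]
0 [398.59535365 348.22620545]
-10 [398.66812886 358.28725229]
-20 [398.74938146 369.52028452]
-30 [398.84068434 382.14274941]
```

View pics/w3.png

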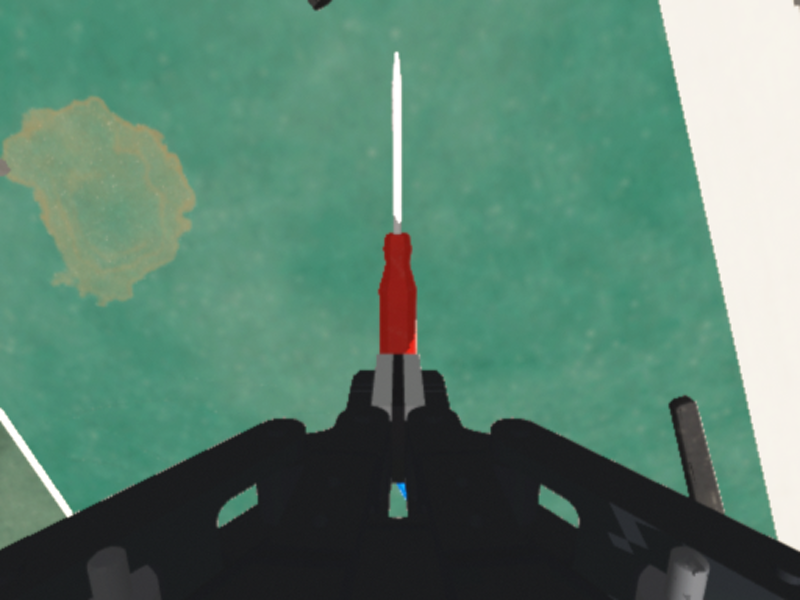

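The screwdriver stayed down and the fingers passed above it. The pads' front corner shows at row 352, which suggests the real tips are higher than the stated TCP. I'll check that geometry.

Run:
```python
from h import *
import pickle
m=pickle.load(open("pics/w3.pkl","rb")); s=r.sense(); R=s["tcp_rot"]
for x in (0,11):
  print(x,[(d,*np.round(proj(m,s["ee_pos"]+R@np.array([x,0,-d]))/.64,0)) for d in (0,10,15,20,25,30,40)])
im=cv2.imread("pics/w3.png")[330:430,340:460]; cv2.imwrite("pics/c3.png",cv2.resize(im,None,fx=6,fy=6,interpolation=cv2.INTER_CUBIC))
```

```text
0 [(0, np.float64(399.0), np.float64(348.0)), (10, np.float64(399.0), np.float64(358.0)), (15, np.float64(399.0), np.float64(364.0)), (20, np.float64(399.0), np.float64(370.0)), (25, np.float64(399.0), np.float64(376.0)), (30, np.float64(399.0), np.float64(382.0)), (40, np.float64(399.0), np.float64(396.0))]
11 [(0, np.float64(399.0), np.float64(321.0)), (10, np.float64(399.0), np.float64(330.0)), (15, np.float64(399.0), np.float64(335.0)), (20, np.float64(399.0), np.float64(340.0)), (25, np.float64(399.0), np.float64(345.0)), (30, np.float64(399.0), np.float64(351.0)), (40, np.float64(399.0), np.float64(363.0))]
```

View pics/c3.png

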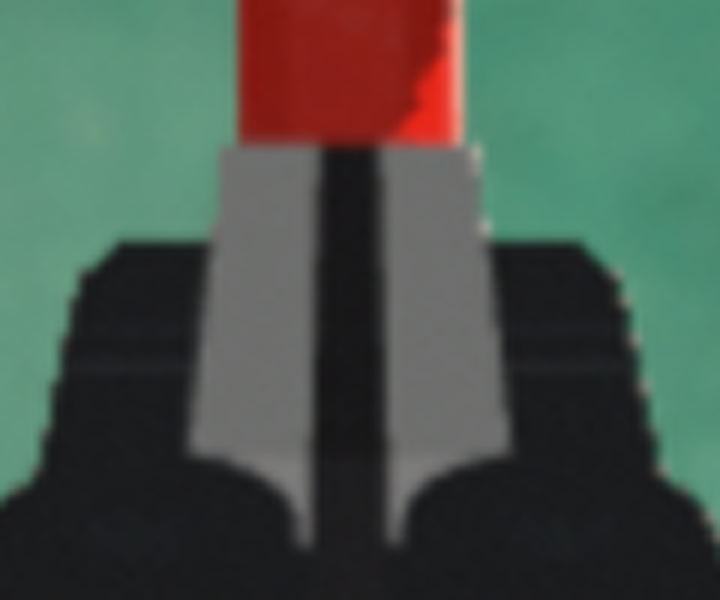

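Tips sit at row 354, so they are roughly 15–30 mm above the reported TCP. I'll measure this by touching the bare mat beside the handle with the fingers shut, in small steps.

Request:
carry_out(deltas=[2.8,-1.1,0,0,0,0,0,0,0,-3,0,0,0,0,0,0,-3,0,0,0,0,0,0,-1.1,0,0,0,0,0,0,0,0,0,0,0,0,0,0,0,0,0,0])

```text
time_s: 4.25
ee_pos: [491.9, -371.8, -5.9]
tcp_rot: [[0.368, 0.93, 0.001], [0.93, -0.368, -0.001], [-0.001, 0.002, -1.0]]
contact_force: [0.4, -0.8, 0.3]
width: -0.005
grasp_force: 0.0
```

Request:
carry_out(deltas=[0,0,-0.3,0,0,0,0,0,0,0,0,0,0,0])

```text
time_s: 4.5
ee_pos: [491.6, -371.4, -9.8]
tcp_rot: [[0.368, 0.93, 0.0], [0.93, -0.368, -0.001], [-0.0, 0.001, -1.0]]
contact_force: [0.0, 0.3, 0.5]
width: 0.001
grasp_force: 0.0
```

Request:
carry_out(deltas=[0,0,-0.4,0,0,0,0,0,0,0,0,0,0,0])

```text
time_s: 4.75
ee_pos: [491.2, -370.9, -14.6]
tcp_rot: [[0.368, 0.93, -0.0], [0.93, -0.368, 0.0], [0.0, -0.001, -1.0]]
contact_force: [-0.3, -0.1, -0.1]
width: 0.001
grasp_force: 0.0
```

Request:
carry_out(deltas=[0,0,-0.3,0,0,0,0,0,0,0,0,0,0,0])

```text
time_s: 5.0
ee_pos: [491.3, -371.0, -17.5]
tcp_rot: [[0.368, 0.93, -0.0], [0.93, -0.368, 0.0], [0.0, -0.0, -1.0]]
contact_force: [0.3, 0.4, -0.2]
width: 0.006
grasp_force: 0.0
```

Request:
carry_out(deltas=[0,0,-0.3,0,0,0,0,0,0,0,0,0,0,0])

```text
time_s: 5.25
ee_pos: [491.3, -371.0, -20.5]
tcp_rot: [[0.368, 0.93, -0.0], [0.93, -0.368, 0.0], [0.0, -0.0, -1.0]]
contact_force: [-0.1, -0.0, -0.3]
width: 0.001
grasp_force: 0.0
```

Request:
carry_out(deltas=[0,0,-0.2,0,0,0,0,0,0,0,0,0,0,0])

```text
time_s: 5.5
ee_pos: [491.3, -371.1, -22.4]
tcp_rot: [[0.368, 0.93, -0.0], [0.93, -0.368, 0.0], [0.0, -0.0, -1.0]]
contact_force: [-0.2, -0.7, 0.3]
width: -0.002
grasp_force: 0.0
```

Request:
carry_out(deltas=[0,0,-0.2,0,0,0,0,0,0,0,0,0,0,0])

```text
time_s: 5.75
ee_pos: [491.4, -371.1, -24.3]
tcp_rot: [[0.368, 0.93, -0.0], [0.93, -0.368, 0.0], [0.0, -0.0, -1.0]]
contact_force: [0.3, -0.3, -0.7]
width: -0.002
grasp_force: 0.0
```

Request:
carry_out(deltas=[0,0,-0.2,0,0,0,0,0,0,0,0,0,0,0])

```text
time_s: 6.0
ee_pos: [491.4, -371.1, -26.4]
tcp_rot: [[0.368, 0.93, -0.0], [0.93, -0.368, 0.0], [0.0, -0.0, -1.0]]
contact_force: [0.5, -0.8, 0.3]
width: 0.002
grasp_force: 0.0
```

Request:
carry_out(deltas=[0,0,-0.2,0,0,0,0,0,0,0,0,0,0,0])

```text
time_s: 6.25
ee_pos: [491.6, -371.3, -27.0]
tcp_rot: [[0.368, 0.93, 0.0], [0.93, -0.368, -0.0], [-0.0, 0.0, -1.0]]
contact_force: [-3.2, 3.6, 9.5]
width: -0.001
grasp_force: 4.9
```

Request:
carry_out(deltas=[0,0,-0.2,0,0,0,0,0,0,0,0,0,0,0])

```text
time_s: 6.5
ee_pos: [491.6, -371.4, -27.1]
tcp_rot: [[0.368, 0.93, 0.0], [0.93, -0.368, -0.001], [-0.001, 0.001, -1.0]]
contact_force: [-10.1, 9.7, 25.5]
width: -0.0
grasp_force: 13.2
```

Run:
```python
from h import *
m=r.camera_model("wrist"); im=r.read_camera("wrist"); s=r.sense()
cv2.imwrite("pics/w4.png",cv2.resize(im[:,:,::-1],(800,600),interpolation=cv2.INTER_CUBIC))
print(s["ee_pos"],s["contact_force"],s["joint_efforts"])
```

```text
[ 491.671655   -371.3995817   -27.11414528] [-9.31790881  9.28442065 26.76831009] [-1.08250961e+00 -4.77508092e+01  4.20803583e+01 -5.72623998e+00
  3.05072051e-01 -3.05238507e-03]
```

View pics/w4.png

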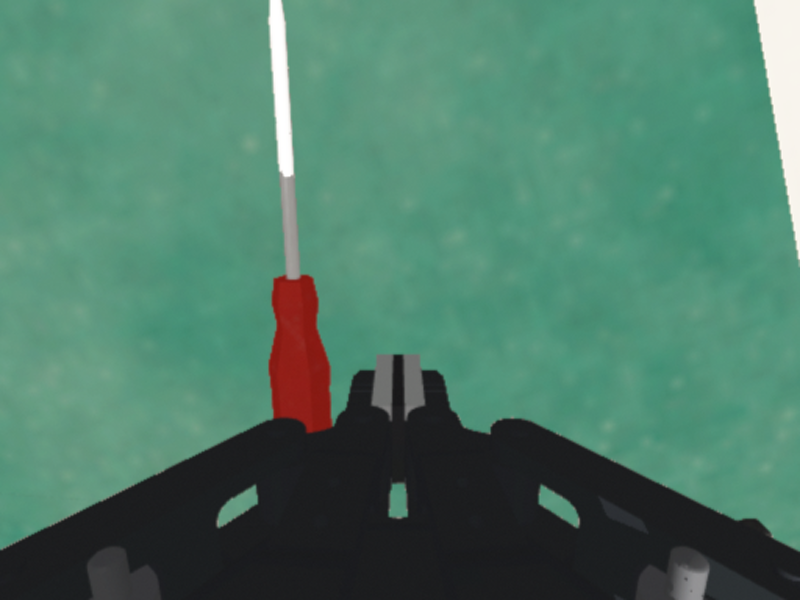

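The wrist view shows the shut tips resting on the mat at (398,355), with the screwdriver undisturbed at column 295. Contact came at a reported TCP z of −27, so the real tips stand about 29 mm behind the reported TCP. I'll use that offset and grasp at TCP z ≈ −24.5.

Request:
carry_out(deltas=[0,0,3.5,0,0,0,0,0,0,3,0,0,0,0.6,-2.8,1.1,0,0,0,0,0.6,0,0,0,0,0,0,0.6,0,0,-3,0,0,0,0.6,0,0,-2.9,0,0,0,0.6,0,0,0,0,0,0,0.6,0,0,0,0,0,0,0.6])

```text
time_s: 7.55
ee_pos: [464.1, -360.7, -23.2]
tcp_rot: [[0.368, 0.93, 0.001], [0.93, -0.368, -0.001], [-0.0, 0.001, -1.0]]
contact_force: [0.5, 0.6, 0.4]
width: 0.596
grasp_force: 0.0
```

Request:
carry_out(deltas=[0,0,0,0,0,0,0,0,0,0,0,0,0,0,0,0,0,0,0,0,0,0,0,0,0,0,0,0,0,0,0,0,0,0,0])

```text
time_s: 8.18
ee_pos: [464.1, -360.9, -22.8]
tcp_rot: [[0.368, 0.93, 0.001], [0.93, -0.368, -0.002], [-0.001, 0.002, -1.0]]
contact_force: [-0.8, 1.0, 5.5]
width: 0.19
grasp_force: 39.0
```

Gripped: width 0.19 and 39 N. Next I'll lift and carry it to the blue tray.

Request:
carry_out(deltas=[0,0,2,0,0,0,0,0,0,4.5,0,0,0,0,0,0,5,0,0,0,0,0.4,4.3,0.5,0,0,10.3,0,0.4,4.3,0,0,0,10.3,0,0.4,4.3,0,0,0,10.3,0,0.4,4.3,0,0,0,10.3,0,0.4,4.3,0,0,0,10.3,0,0.4,4.3,0,0,0,10.3,0,0.4,4.3,0,0,0,10.3,0])

```text
time_s: 9.43
ee_pos: [491.7, -57.9, 97.4]
tcp_rot: [[-0.775, 0.632, 0.002], [0.632, 0.775, -0.001], [-0.002, 0.001, -1.0]]
contact_force: [0.7, 0.9, -0.8]
width: 0.192
grasp_force: 39.3
```

Request:
carry_out(deltas=[0.4,4.3,0,0,0,10.3,0,0.4,4.3,0,0,0,10.3,0,0.4,4.3,0,0,0,10.3,0,0.1,3.9,0,0,0,10.3,0,0,0,0,0,0,0,0,0,0,0,0,0,0,0])

```text
time_s: 10.18
ee_pos: [504.7, 108.6, 96.7]
tcp_rot: [[-1.0, -0.029, 0.001], [-0.029, 1.0, -0.0], [-0.001, -0.0, -1.0]]
contact_force: [-0.2, 0.4, -0.2]
width: 0.193
grasp_force: 39.3
```

Run:
```python
from h import *
m=r.camera_model("wrist"); im=r.read_camera("wrist"); s=r.sense()
a=cv2.resize(im[:,:,::-1],(400,300),interpolation=cv2.INTER_AREA)
t=r.read_camera("top"); b=cv2.resize(t[:,:,::-1],(400,300),interpolation=cv2.INTER_AREA)
cv2.imwrite("pics/w5.png",np.hstack([a,b])); print(s["ee_pos"],s["tcp_rot"],s["width"],s["grasp_force"],s["q"],s["time_s"])
```

```text
[504.65320352 108.17758813  96.50701619] [[-9.99609951e-01 -2.79189891e-02  6.89325452e-04]
 [-2.79191342e-02  9.99610165e-01 -2.01832777e-04]
 [-6.83421762e-04 -2.20999422e-04 -9.99999742e-01]] 0.19010441855900206 39.34529819525778 [-4.25429095e-02 -1.47768272e-01 -3.42204425e-01  1.37566289e+00
 -1.72333092e-04 -7.04656632e-02] 10.225
```

View pics/w5.png

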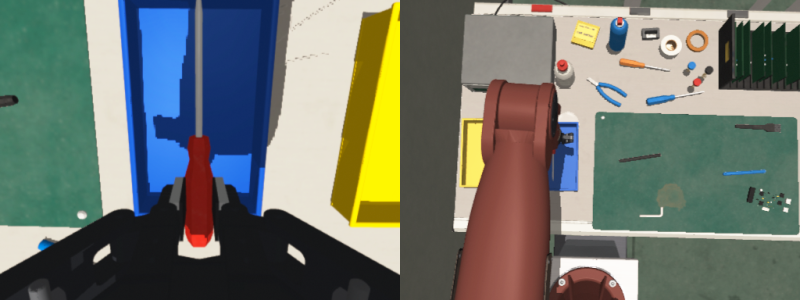

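The wrist view shows the screwdriver centred over the blue tray, at column 199 between walls at about 125 and 275. The marker is still in its place. Now I'll lower it and release.

Request:
carry_out(deltas=[0,0,-4,0,0,0,0,0,0,-4,0,0,0,0,0,0,-2.5,0,0,0,0,0,0,-1.2,0,0,0,0,0,0,0,0,0,0,0,0,0,0,0,0,0,0,0,0,0,0,0,0,0])

```text
time_s: 11.15
ee_pos: [505.0, 108.7, -20.5]
tcp_rot: [[-1.0, -0.029, 0.001], [-0.029, 1.0, 0.0], [-0.001, 0.0, -1.0]]
contact_force: [0.4, 0.5, -0.5]
width: 0.192
grasp_force: 39.4
```

Request:
carry_out(deltas=[0,0,0,0,0,0,0.45,0,0,0,0,0,0,0.45,0,0,0,0,0,0,0.45,0,0,3,0,0,0,0.45,0,0,5,0,0,0,0.45,0,0,4,0,0,0,0.45])

```text
time_s: 11.9
ee_pos: [504.6, 108.9, 100.7]
tcp_rot: [[-1.0, -0.03, 0.001], [-0.03, 1.0, 0.0], [-0.001, 0.0, -1.0]]
contact_force: [1.6, 0.4, -0.7]
width: 0.451
grasp_force: 0.0
```

Request:
carry_out(deltas=[-0.4,-3.3,0,0,0,-10.2,0.6,-0.4,-3.3,0,0,0,-10.2,0.6,-0.4,-3.3,0,0,0,-10.2,0.6,-0.4,-3.3,0,0,0,-10.2,0.6,-0.4,-3.3,0,0,0,-10.2,0.6,-0.4,-3.3,0,0,0,-10.2,0.6,-0.4,-3.3,0,0,0,-10.2,0.6,-0.4,-3.4,0,0,0,-10.2,0.6,0,0,0,0,0,0,0.6,0,0,0,0,0,0,0.6])

```text
time_s: 13.15
ee_pos: [472.4, -155.8, 98.8]
tcp_rot: [[-0.177, 0.984, -0.0], [0.984, 0.177, 0.0], [0.0, -0.0, -1.0]]
contact_force: [0.2, 0.0, 0.4]
width: 0.596
grasp_force: 0.0
```

Run:
```python
from h import *
import pickle
m=r.camera_model("wrist"); im=r.read_camera("wrist"); s=r.sense()
pickle.dump(m,open("pics/w6.pkl","wb"))
t=r.read_camera("top")
b=cv2.resize(t[140:260,60:250,::-1],None,fx=1.5,fy=3.2)[:384]
cv2.imwrite("pics/w6.png",np.hstack([im[:,:,::-1],b])); print(s["ee_pos"],np.degrees(np.arctan2(s["tcp_rot"][1,0],s["tcp_rot"][0,0])),s["time_s"])
print(proj(m,(460.3,-92.9,8)),proj(m,(482.5,-221,8)))
```

```text
[ 472.4613586  -155.4396881    98.78054012] 100.23300516577169 13.2
[253.75051996 112.1940718 ] [252.96411073 253.75196317]
```

View pics/w6.png

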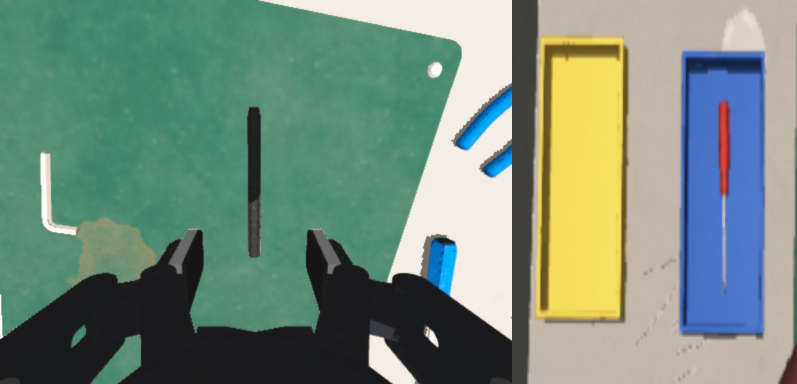

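The wrist view shows the marker from (254,107) to (254,257), centred between the fingers and aligned with them. The right half shows the screwdriver lying flat in the blue tray. Next is the descent and grip.

Request:
carry_out(deltas=[-0.1,0,-4,0,0,0,0.6,0,0,-4,0,0,0,0.6,0,0,-3,0,0,0,0.6,0,0,-1.2,0,0,0,0.6,0,0,0,0,0,0,0.6,0,0,0,0,0,0,0,0,0,0,0,0,0,0,0,0,0,0,0,0,0,0,0,0,0,0,0,0], newtons=30)

```text
time_s: 14.38
ee_pos: [472.3, -156.7, -21.9]
tcp_rot: [[-0.175, 0.984, 0.002], [0.984, 0.175, -0.001], [-0.001, 0.002, -1.0]]
contact_force: [-0.2, 1.0, 6.8]
width: 0.115
grasp_force: 30.4
```

Request:
carry_out(deltas=[0,0,0,0,0,0,0])

```text
time_s: 14.5
ee_pos: [472.3, -156.7, -21.9]
tcp_rot: [[-0.175, 0.984, 0.002], [0.984, 0.175, -0.001], [-0.001, 0.002, -1.0]]
contact_force: [-0.9, 0.5, 6.7]
width: 0.115
grasp_force: 30.4
```

Request:
carry_out(deltas=[0,0,2,0,0,0,0,0,0,4.5,0,0,0,0,0,0,5.5,0,0,0,0,0,4.1,0,0,0,6.9,0,0,4.1,0,0,0,6.9,0,0,4.1,0,0,0,6.9,0,0,4.1,0,0,0,6.9,0,0,4.1,0,0,0,6.9,0,0,4.1,0,0,0,6.9,0,0,4.1,0,0,0,6.9,0])

```text
time_s: 15.75
ee_pos: [471.5, 132.1, 97.2]
tcp_rot: [[-0.854, 0.521, 0.001], [0.521, 0.854, 0.0], [-0.001, 0.0, -1.0]]
contact_force: [0.7, 0.1, -0.0]
width: 0.113
grasp_force: 29.6
```

Request:
carry_out(deltas=[0,4.1,0,0,0,6.9,0,0,4.1,0,0,0,6.9,0,0,4.1,0,0,0,6.9,0,0,4.1,0,0,0,6.9,0,0,4.1,0,0,0,6.4,0,0,0,0,0,0,0,0,0,0,0,0,0,0,0])

```text
time_s: 16.62
ee_pos: [471.4, 335.5, 96.8]
tcp_rot: [[-0.999, -0.041, -0.0], [-0.041, 0.999, -0.0], [0.0, -0.0, -1.0]]
contact_force: [-0.0, 0.4, -0.6]
width: 0.117
grasp_force: 29.6
```

Request:
carry_out(deltas=[0,0,-4,0,0,0,0,0,0,-4,0,0,0,0,0,0,-2.5,0,0,0,0,0,0,-1.2,0,0,0,0,0,0,0,0,0,0,0,0,0,0,0,0,0,0,0,0,0,0,0,0,0])

```text
time_s: 17.5
ee_pos: [472.2, 336.0, -19.2]
tcp_rot: [[-0.999, -0.042, 0.001], [-0.042, 0.999, 0.001], [-0.001, 0.001, -1.0]]
contact_force: [0.8, 0.1, -1.2]
width: 0.115
grasp_force: 32.3
```

Request:
carry_out(deltas=[0,0,0,0,0,0,0.4,0,0,0,0,0,0,0.4,0,0,0,0,0,0,0.4,0,0,3,0,0,0,0.4,0,0,5,0,0,0,0.4,0,0,4,0,0,0,0.4,0,0,4,0,0,0,0.4,0,0,0,0,0,0,0.4])

```text
time_s: 18.5
ee_pos: [473.4, 336.7, 143.7]
tcp_rot: [[-0.999, -0.042, 0.006], [-0.042, 0.999, 0.002], [-0.006, 0.002, -1.0]]
contact_force: [0.6, -0.2, -1.5]
width: 0.399
grasp_force: 0.0
```

Request:
carry_out(deltas=[0,-5,0,0,0,0,0.4,0,-5,0,0,0,0,0.4,0,-5,0,0,0,0,0.4,0,-5,0,0,0,0,0.4,0,-5,0,0,0,0,0.4,0,-5,0,0,0,0,0.4,0,-5,0,0,0,0,0.4,0,-5,0,0,0,0,0.4,0,0,0,0,0,0,0.4])

```text
time_s: 19.62
ee_pos: [470.9, -66.9, 138.7]
tcp_rot: [[-0.999, -0.037, -0.001], [-0.037, 0.999, 0.0], [0.001, 0.0, -1.0]]
contact_force: [-0.3, 1.3, -0.6]
width: 0.398
grasp_force: 0.0
```

Run:
```python
from h import *
t=r.read_camera("top"); c=r.read_camera("scene"); s=r.sense()
a=cv2.resize(t[130:270,60:340,::-1],(400,200)); b=cv2.resize(c[150:384,60:340,::-1],(400,334))
cv2.imwrite("pics/fin.png",cv2.resize(np.vstack([a,b]),(440,587))); print(s["ee_pos"],s["time_s"],s["contact_force"])
```

```text
[470.94228154 -64.21510783 138.92787606] 19.725 [ 0.49967291 -0.10096486 -0.17224199]
```

View pics/fin.png

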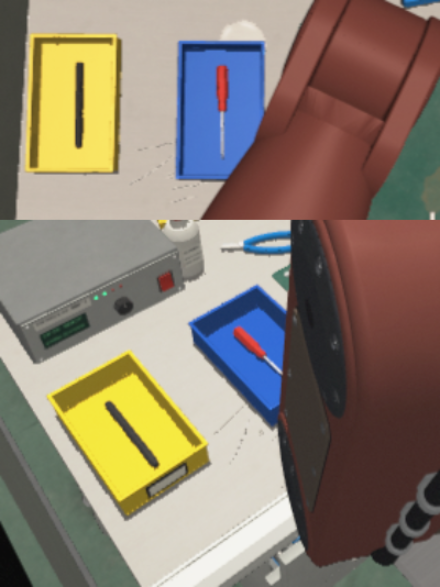

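The marker lies mid-floor in the yellow tray (79,105 in the top half), and the screwdriver lies flat in the blue tray (222,110). The arm is clear of both.

```bash
python3 -c "
from bench import r
print(r.hand_in())"
```

```text
the job is handed in; nothing more can be done
None
```

The red screwdriver went into the blue tray first, then the black marker into the yellow tray; the last pictures show each lying flat on its tray floor, and I handed the job in at about 20 s (the hand-in returned no verdict).

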